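Index the sensor carriage one notch to face the laser

ROBOT

A 7-joint arm with a two-finger parallel gripper is mounted at the origin on a cart in front of the work surface, level with it; the furniture and walls round the work are solid. World frame = base frame: x ahead of the robot, y to its left, z up, the work surface at z = 0. Lengths are in m, angles in rad, forces in N, time in s.
With the tool pointing down it reaches from about 0.425 to 1.025 m from the base axis. Payload 9.4 kg.
Tool frame: the origin (TCP) lies between the finger pads; the fingertips stand 25 mm ahead of it and the grasp point (between the pads) lies 6 mm ahead of it (bot.tip_extent is the distance from the TCP to the fingertips, in m); z points along the fingers, y is the line along which they close (so a half turn about z gives the same grasp; the last joint's range is limited). The gripper opens to 93 mm and grips with 3 to 60 N. Pads are 15 mm wide; open, the fingers measure 128 mm over their backs; the gripper's body (75 mm by 188 mm) begins 65 mm behind the grasp point.
Start: joints at [-1.306, 0.599, -0.003, 1.599, 0.002, 0.943, -0.08], TCP at [0.243, 0.683, 0.244] pointing down, gripper open.
Joint ranges: [-2.57, 2.57], [-0.35, 1.97], [-1.29, 1.29], [0.11, 2.56], [-1.05, 4.19], [0.11, 1.86], [-2.63, 2.63]. Speed limits (rad/s): [2.22, 2.22, 3.01, 3.01, 3.14, 3.14, 3.14].

INTERFACE

Orientations are given as a unit quaternion [w, x, y, z].
In Python, from cell import bot gives the robot as it stands. The module is installed in compiled form; this text tells all that it offers.
- The arm moves only by the tool step_arm, never from a script. Its arguments are lists of equal length, an entry for each row: "angular": the turn, a rotation vector about the tool's x, y, z as a fraction of full scale, a list of three; "linear": the shift along the tool's x, y, z as a fraction of full scale, a list of three; "grip": the closure, from -1 (fully open) to 1 (shut), so that 0 is half open. A call has exactly 8 rows; each row is the pose to reach, as a shift and turn from the pose commanded when the call began, along the tool's axes at that moment, turning the shorter way round; what a row does not reach only later rows make up. Full scale, the value 1, is 0.12 m for a shift and pi rad for a turn. A row lasts 1/8 s, in which the tool goes at most 62.5 mm and 10.7 degrees, less where a joint would pass 70% of its speed; a pose out of reach is approached as far as the arm can. A call with a number of a shift or a turn outside -1 to 1 is refused whole. A call with a gripper value outside its range is refused whole. The fingers move at their own pace and stop on an object; "squeeze" is the grip in N (left out, the last holds). Time passes only in rows, so rows that repeat a pose let the fingers close, or fill a call up. It gives the time, the measured TCP pose, the force, the opening and the grip force at its end, in the units of the state.
- bot.observe(): the state, without advancing time (a new reading comes with each control period).
- bot.read_camera(name): name is "scene" or "top" or "wrist"; returns a dict with "img" (480x640x3 uint8, red, green, blue), "depth" (480x640 float32, m along the optical axis (not along the pixel's ray), 0 where there is no reading), "vertical_fov" (degrees; the focal length in pixels is half the picture's height over the tangent of half this angle, whatever the lens; pixels are square), "cx", "cy" (the principal point, pixels), "dist_coeffs" ([k1, k2, p1, p2, k3] as OpenCV has them; the pictures are not rectified), "camera_from_world" (4x4, takes a point from world to camera coordinates). Camera axes: x right, y up, looking along -z (the intrinsics and any distortion apply to the point x, -y, -z); pixel columns grow to the right and rows downward; lengths in m; the calibration is good to about 2 mm. A picture is of the moment at which its call begins.
- bot.hand_in(): hands the job in; it is judged then, once.
The state is a dict: "t": time; "qpos": joint angles; "joint_vel": joint speeds; "effort": joint torques, N m; "position": TCP position; "tcp_rot": TCP orientation; "force": force on the tool from outside, world axes, zero at the start; "ft_torque": the same for the moment, N m; "grip_width": finger opening in m; "gripper_force": force on a finger pad.
Only numpy, scipy, OpenCV 4.12 (cv2) and the standard library are available. Lean on these libraries where they do the work, as an engineer would, in place of code of your own. Each camera call takes 0.05 s, during which the arm holds its last target. There are 200 camera calls.

TASK

On the slide rail, pull up the spring-loaded index knob of the sensor carriage, move the carriage one notch to the side where the laser module stands so that the sensor head faces the laser (not the lens tube), and let the knob go so that its pin drops fully into that notch.

Things in the scene. Friction and masses are not known exactly. Their poses are not given: they have to be found in the camera images.
- rail: Fixed aluminium slide rail, 270 mm long (y, the direction of travel), 92 mm wide (x), 32 mm high; origin at the centre of its underside, on the work surface. x points to the back, where the laser's and lens tube's stands are fixed. Its index bar has five notches, 40 mm apart, the middle one at y = 0; each has a sloping lead-in that draws the pin in from up to about 6 mm off-centre.
- carriage (a joint): Travel of the dark 88 x 68 mm carriage (m): 0 at the middle notch, where it starts, growing toward the rail's +y; +0.040 and -0.040 are the next notches. It slides easily (1 N) when the pin is out, is locked when it is in. It carries the round black sensor head on an upright plate, 82 mm above the work surface at its top and 27 mm behind the knob's rim.
- index_knob (a joint): Lift of the index knob (m): 0 fully down with its pin in a notch, 0.018 at its upper stop. The pin is clear of the teeth above 0.012. A spring pulls it down with about 5 N at the bottom and 7 N at the top; let go, it drops by itself.
- knob_grip (a point): Centre of the index knob, an upright black knurled cylinder 25 mm across and 27 mm high, at the front of the carriage, 18 mm before the rail's centre line. Down, it spans 44 to 71 mm above the work surface, this point is at 58 mm, and the carriage top below it at 36 mm. The point moves with the knob and has the rail's axes.
- laser (a point): Middle of the laser module, a pale gold cylinder 74 mm long lying front to back on a dark stand behind the rail, its axis 58 mm above the work surface. It stands 40 mm to the +y or the -y side of the rail's middle; the lens tube (upright, black) stands on the other side.
Mind the look-alikes: they are no part of the job. Leave any pink look-alike of the part that bears laser alone.

How it is judged:
By the outcome, as a careful person would: the job done as asked, in the order asked, and still so for the second after the job is handed in, with the robot touching nothing.
It also fails if it takes over 32 s, if anything falls off the work surface, if the arm or the gripper's body presses on something with over 40 N, if the wrist force passes 120 N, or if a joint passes its speed limit or range.

## Working session

There is one attempt and no reset: what is moved stays moved. The work goes in short steps, Python scripts to look and compute and a tool call to move; the robot and the scene stay as the last step left them, time stands still between calls to the robot, and variables do not carry over. Pictures are saved under pics/ and viewed, at most 10 in all, crops included, and the job is handed in when it is done.

Besides the shell and the picture viewer there is one more tool, called as a command line: name --argument value ..., lists and objects as JSON in quotes. step_arm: Moves the arm, as the interface text tells. Shift numbers are shares of 0.12 m and turn numbers shares of pi rad, none past 1 either way. Its arguments: {"type":"object","properties":{"angular":{"type":"array"},"linear":{"type":"array"},"grip":{"type":"array"},"squeeze":{"type":"number"}},"required":["angular","linear","grip"]}

```bash
mkdir -p pics; cat > h.py <<'E'
import numpy as np, cv2
from cell import bot
def cam(n, save=None):
    c=bot.read_camera(n)
    f=240/np.tan(np.radians(c["vertical_fov"])/2)
    c["K"]=np.array([[f,0,c["cx"]],[0,f,c["cy"]],[0,0,1]]); c["D"]=np.array(c["dist_coeffs"],float)
    if save: cv2.imwrite(save,c["img"][:,:,::-1])
    return c
def ray(c,px):
    u=cv2.undistortPoints(np.array(px,float).reshape(-1,1,2),c["K"],c["D"]).reshape(-1,2)
    T=np.linalg.inv(c["camera_from_world"])
    d=np.c_[u[:,0],-u[:,1],-np.ones(len(u))]@T[:3,:3].T
    return T[:3,3],d
def onplane(c,px,z):
    o,d=ray(c,px); return o+d*((z-o[2])/d[:,2])[:,None]
def bydepth(c,px):
    o,d=ray(c,px); return np.array([o+dd*c["depth"][int(p[1]),int(p[0])] for p,dd in zip(px,d)])
def proj(c,P):
    q=(c["camera_from_world"]@np.r_[P,1])[:3]*[1,-1,-1]
    return cv2.projectPoints(q.reshape(1,1,3),np.zeros(3),np.zeros(3),c["K"],c["D"])[0].ravel()
E
python3 - <<'E'
from h import *
a=cam("scene","pics/s.png");b=cam("top","pics/t.png")
print(bot.observe())
for c in(a,b): print(np.linalg.inv(c["camera_from_world"])[:3].round(3),c["D"])
E
```

```text
{'t': 0.1, 'qpos': array([-1.30572489,  0.60001582, -0.00253567,  1.60004437,  0.00181421,
        0.94290781, -0.07979711]), 'joint_vel': array([-0.00029247, -0.00144111, -0.0001485 , -0.0022194 ,  0.00027252,
        0.00139699, -0.00057909]), 'effort': array([ 4.01376121e-03, -7.66550303e+01,  1.50186058e+00, -2.52937067e+01,
       -5.22464316e-02,  1.37366288e-02,  9.59006366e-05]), 'position': array([0.24287213, 0.68268307, 0.24286955]), 'tcp_rot': array([-4.50322049e-05,  1.70023965e-01,  9.85439689e-01, -6.85298293e-04]), 'force': array([-0.45463516, -0.04283091, -0.33629311]), 'ft_torque': array([-0.01313237, -0.0392129 ,  0.00727123]), 'gripper_force': 0.0, 'grip_width': 0.09280358647768497}
[[ 0.817  0.372 -0.442  0.119]
 [-0.577  0.546 -0.607 -0.73 ]
 [ 0.015  0.751  0.66   0.738]] [-0.01538611  0.          0.          0.          0.        ]
[[ 0.029  0.99  -0.138  0.417]
 [-1.     0.027 -0.013 -0.134]
 [-0.009  0.138  0.99   1.065]] [-0.07631095  0.          0.          0.          0.        ]
```

View pics/s.png

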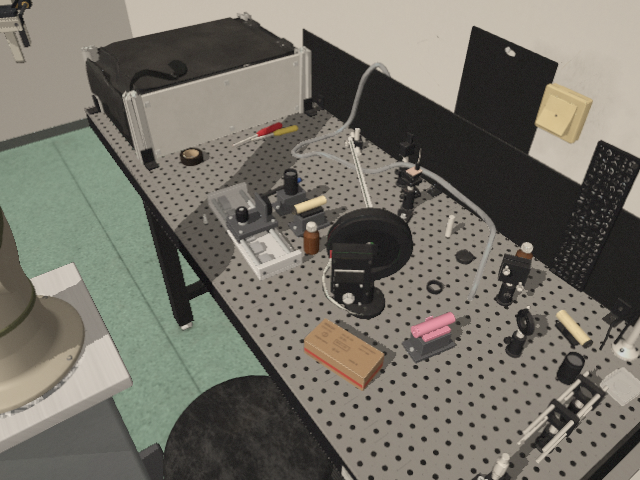

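View pics/t.png

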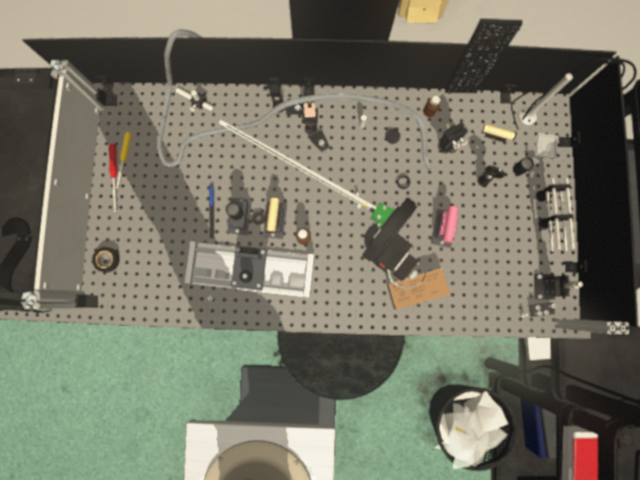

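The scene picture shows the rail at (255,230) and the knob at (242,214). In the top picture the rail is at (250,270) and the knob at (246,275).

Candidates for the laser:
- Gold cylinder at top (273,215), behind the rail on its right (−y) side.
- Gold cylinder at top (499,132), far away.
- Pink look-alike at top (448,224).

I choose (273,215). The lens tube is the black one at (237,208). I'll check this in a close crop.

```bash
python3 - <<'E'
from h import *
a=cam("scene");b=cam("top")
A=cv2.resize(a["img"][160:285,195:345],None,fx=2.6,fy=2.6,interpolation=3)
B=cv2.resize(b["img"][185:310,175:325],None,fx=2.6,fy=2.6,interpolation=3)
cv2.imwrite("pics/crop.png",np.hstack([A,B])[:,:,::-1])
# rail corners from bright mask in top
P=[(190,243),(313,256),(309,296),(186,283)]
print(onplane(b,P,0.032).round(3)); print(onplane(b,[(246,275)],0.071),onplane(a,[(242,211)],0.071),onplane(b,[(273,215)],0.065),onplane(b,[(237,206)],.07))
E
```

```text
[[ 0.533  0.163  0.032]
 [ 0.513 -0.105  0.032]
 [ 0.427 -0.099  0.032]
 [ 0.446  0.166  0.032]]
[[0.46571055 0.03075746 0.071     ]] [[0.46481783 0.03155253 0.071     ]] [[ 0.59354819 -0.01899856  0.065     ]] [[0.60987063 0.05718399 0.07      ]]
```

View pics/crop.png

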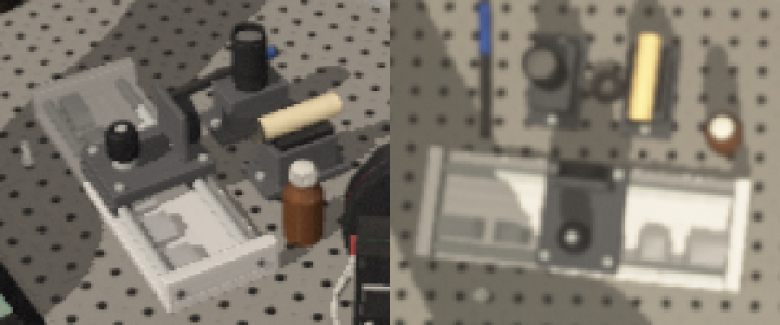

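The crop confirms the choice. The gold laser is behind the rail on the −y (right) side, the lens tube is on the +y side, and the knob is on the front of the carriage. Next I'll check heights along the approach path and refine the knob position.

```bash
python3 - <<'E'
from h import *
b=cam("top");a=cam("scene")
for n,c in(("t",b),("s",a)):
    px=[(x,y) for y in range(0,480,2) for x in range(0,640,2) if c["depth"][y,x]>0]
    P=bydepth(c,px)
    m=(P[:,0]>.15)&(P[:,0]<.7)&(P[:,1]>0.1)&(P[:,1]<.9)&(P[:,2]>.1)
    for y0 in np.arange(0.1,.9,.1):
        k=m&(abs(P[:,1]-y0-.05)<.05)
        if k.any(): print(n,round(y0,1),k.sum(),P[k].min(0).round(2),P[k].max(0).round(2))
# knob: dark blob in depth
px=[(x,y) for y in range(262,290) for x in range(232,262)]
P=bydepth(b,px); k=(P[:,2]>.06)&(P[:,2]<.085)&(P[:,0]<.485)
print(k.sum(),P[k].mean(0),P[k].min(0),P[k].max(0))
P0=np.array([.243,.683,.243]);R=np.array([[-.942,.335,0],[.335,.941,0],[0,0,-1]])
print((np.array([.464,.031,.243])-P0)@R.T/.12)
E
```

```text
t 0.4 2542 [0.37 0.4  0.1 ] [0.7  0.5  0.21]
t 0.5 120 [0.38 0.5  0.14] [0.7  0.52 0.18]
s 0.4 1519 [0.37 0.4  0.1 ] [0.7  0.5  0.21]
s 0.5 639 [0.21 0.5  0.1 ] [0.7  0.6  0.35]
s 0.6 699 [0.21 0.6  0.1 ] [0.7  0.7  0.36]
s 0.7 325 [0.25 0.7  0.1 ] [0.7  0.76 0.33]
127 [0.46461051 0.03341364 0.0716647 ] [0.45314743 0.02163828 0.06037525] [0.4763347  0.04581676 0.07712242]
[-3.55501667 -4.49580833  0.        ]
```

step_arm --angular '[[0,0,-0.02],[0,0,-0.04],[0,0,-0.06],[0,0,-0.0856],[0,0,-0.0856],[0,0,-0.0856],[0,0,-0.0856],[0,0,-0.0856]]' --linear '[[-0.06,-0.12,-0.1],[-0.16,-0.25,-0.2],[-0.25,-0.37,-0.3],[-0.35,-0.5,-0.4],[-0.45,-0.62,-0.5],[-0.55,-0.75,-0.5],[-0.65,-0.87,-0.5],[-0.75,-1,-0.5]]' --grip '[-1,-1,-1,-1,-1,-1,-1,-1]'

```text
t: 1.3
position: [0.2879, 0.5385, 0.3031]
tcp_rot: [-0.0, 0.037, 0.999, -0.0]
force: [-0.4, 0.4, 0.1]
grip_width: 0.0931
gripper_force: 0.0
```

step_arm --angular '[[0,0,0],[0,0,0],[0,0,0],[0,0,0],[0,0,0],[0,0,0],[0,0,0],[0,0,0]]' --linear '[[-0.05,-0.12,0],[-0.1,-0.25,0],[-0.15,-0.37,0],[-0.2,-0.5,0],[-0.25,-0.62,0],[-0.3,-0.75,0],[-0.35,-0.87,0],[-0.4,-1,0]]' --grip '[-1,-1,-1,-1,-1,-1,-1,-1]'

```text
t: 2.3
position: [0.327, 0.4157, 0.3036]
tcp_rot: [0.0, 0.036, 0.999, 0.0]
force: [0.9, -0.3, 0.1]
grip_width: 0.0927
gripper_force: 0.0
```

step_arm --angular '[[0,0,0],[0,0,0],[0,0,0],[0,0,0],[0,0,0],[0,0,0],[0,0,0],[0,0,0]]' --linear '[[-0.06,-0.12,0],[-0.12,-0.25,0],[-0.18,-0.37,0],[-0.25,-0.5,0],[-0.31,-0.62,0],[-0.37,-0.75,0],[-0.43,-0.87,0],[-0.5,-1,0]]' --grip '[-1,-1,-1,-1,-1,-1,-1,-1]'

```text
t: 3.3
position: [0.3782, 0.2917, 0.3037]
tcp_rot: [0.0, 0.036, 0.999, 0.0]
force: [0.5, 0.8, 0.7]
grip_width: 0.0932
gripper_force: 0.0
```

step_arm --angular '[[0,0,0],[0,0,0],[0,0,0],[0,0,0],[0,0,0],[0,0,0],[0,0,0],[0,0,0]]' --linear '[[-0.06,-0.12,0.05],[-0.12,-0.25,0.1],[-0.18,-0.37,0.2],[-0.25,-0.5,0.3],[-0.31,-0.62,0.4],[-0.37,-0.75,0.5],[-0.43,-0.87,0.6],[-0.5,-1,0.7]]' --grip '[-1,-1,-1,-1,-1,-1,-1,-1]'

```text
t: 4.3
position: [0.4292, 0.1677, 0.2187]
tcp_rot: [-0.0, 0.036, 0.999, -0.0]
force: [0.6, 0.6, -0.3]
grip_width: 0.0928
gripper_force: 0.0
```

step_arm --angular '[[0,0,0],[0,0,0],[0,0,0],[0,0,0],[0,0,0],[0,0,0],[0,0,0],[0,0,0]]' --linear '[[-0.05,-0.14,0.05],[-0.1,-0.28,0.1],[-0.15,-0.42,0.2],[-0.2,-0.57,0.25],[-0.26,-0.71,0.3],[-0.32,-0.85,0.4],[-0.377,-1,0.4],[-0.377,-1,0.4]]' --grip '[-1,-1,-1,-1,-1,-1,-1,-1]'

```text
t: 5.3
position: [0.4655, 0.0441, 0.1711]
tcp_rot: [-0.0, 0.038, 0.999, -0.0]
force: [-0.1, 1.2, 0.2]
grip_width: 0.0933
gripper_force: 0.0
```

```bash
python3 - <<'E'
from h import *
c=cam("wrist","pics/w.png")
print(proj(c,[.4645,.032,.071]),bot.observe()["position"],bot.observe()["tcp_rot"])
px=[(x,y) for y in range(0,480,2) for x in range(0,640,2) if c["depth"][y,x]>0]
P=bydepth(c,px); k=(P[:,2]>.066)&(P[:,2]<.078)&(abs(P[:,0]-.4645)<.02)&(abs(P[:,1]-.032)<.03)
print(k.sum(),P[k].mean(0),P[k].min(0),P[k].max(0))
E
```

```text
[302.75739567 252.74548767] [0.46530341 0.04509872 0.17123833] [-1.58114696e-04  3.71609323e-02  9.99309282e-01  2.93930746e-06]
309 [0.46230152 0.03621426 0.07021285] [0.45126428 0.0235804  0.06600594] [0.47537475 0.04790145 0.07251421]
```

View pics/w.png

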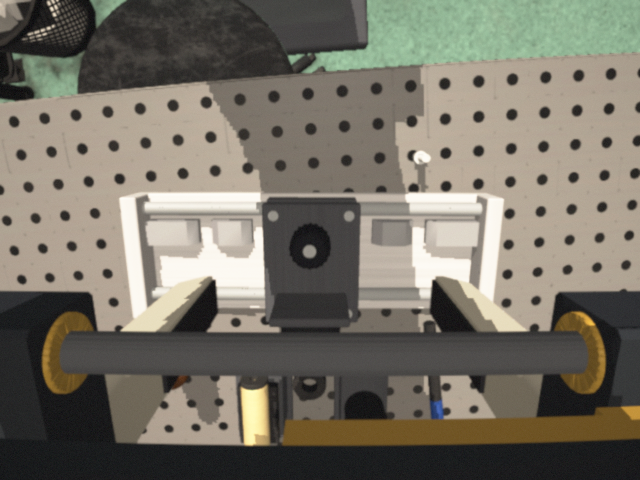

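The wrist picture shows the knob at (310,247) and the laser at (256,410), on the −y side. The rail is aligned with the gripper. I'll descend and close.

step_arm --angular '[[0,0,0],[0,0,0],[0,0,0],[0,0,0],[0,0,0],[0,0,0],[0,0,0],[0,0,0]]' --linear '[[0.01,-0.08,0.1],[0.01,-0.08,0.25],[0.01,-0.08,0.4],[0.01,-0.08,0.55],[0.01,-0.08,0.68],[0.01,-0.08,0.78],[0.01,-0.08,0.84],[0.01,-0.08,0.86]]' --grip '[-1,-1,-1,-1,-1,-1,-1,-1]'

```text
t: 6.35
position: [0.4633, 0.0361, 0.068]
tcp_rot: [-0.0, 0.036, 0.999, -0.0]
force: [0.2, 0.9, 0.5]
grip_width: 0.0933
gripper_force: 0.0
```

step_arm --angular '[[0,0,0],[0,0,0],[0,0,0],[0,0,0],[0,0,0],[0,0,0],[0,0,0],[0,0,0]]' --linear '[[0,0,0],[0,0,0],[0,0,0],[0,0,0],[0,0,0],[0,0,0],[0,0,0],[0,0,0]]' --grip '[0,0.2,0.3,0.4,0.5,0.6,0.8,1]' --squeeze 25

```text
t: 7.35
position: [0.4634, 0.0361, 0.0684]
tcp_rot: [0.0, 0.036, 0.999, -0.0]
force: [0.4, 0.4, 0.2]
grip_width: 0.0248
gripper_force: 25.0
```

step_arm --angular '[[0,0,0],[0,0,0],[0,0,0],[0,0,0],[0,0,0],[0,0,0],[0,0,0],[0,0,0]]' --linear '[[0,0,-0.02],[0,0,-0.05],[0,0,-0.08],[0,0,-0.1],[0,0,-0.12],[0,0,-0.13],[0,0,-0.13],[0,0,-0.13]]' --grip '[1,1,1,1,1,1,1,1]' --squeeze 30

```text
t: 8.35
position: [0.4634, 0.0361, 0.084]
tcp_rot: [0.0, 0.036, 0.999, -0.0]
force: [2.3, -0.5, -7.8]
grip_width: 0.0241
gripper_force: 30.0
```

step_arm --angular '[[0,0,0],[0,0,0],[0,0,0],[0,0,0],[0,0,0],[0,0,0],[0,0,0],[0,0,0]]' --linear '[[0,-0.04,0],[0,-0.1,0],[0,-0.16,0],[0,-0.22,0],[0,-0.28,0],[0,-0.32,0],[0,-0.333,0],[0,-0.333,0]]' --grip '[1,1,1,1,1,1,1,1]'

```text
t: 9.35
position: [0.4603, -0.004, 0.084]
tcp_rot: [-0.0, 0.037, 0.999, -0.0]
force: [-0.4, -0.5, -7.2]
grip_width: 0.0242
gripper_force: 30.0
```

```bash
python3 - <<'E'
from h import *
b=cam("top");a=cam("scene");s=bot.observe();print(s["position"],s["force"],s["grip_width"])
A=cv2.resize(a["img"][160:285,195:345],None,fx=2.6,fy=2.6,interpolation=3)
B=cv2.resize(b["img"][185:310,175:325],None,fx=2.6,fy=2.6,interpolation=3)
cv2.imwrite("pics/crop2.png",np.hstack([A,B])[:,:,::-1])
E
```

```text
[ 0.46036498 -0.00374276  0.08402116] [-0.60165705 -0.35442347 -7.29150525] 0.024224098578290085
```

View pics/crop2.png

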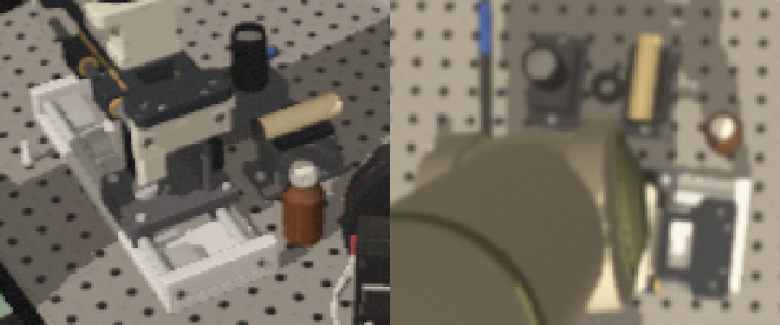

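The scene view shows the carriage now in front of the laser. I'll lower the knob into the notch, then release it.

step_arm --angular '[[0,0,0],[0,0,0],[0,0,0],[0,0,0],[0,0,0],[0,0,0],[0,0,0],[0,0,0]]' --linear '[[0,0,0.02],[0,0,0.04],[0,0,0.06],[0,0,0.08],[0,0,0.1],[0,0,0.11],[0,0,0.11],[0,0,0.11]]' --grip '[1,1,1,1,1,1,1,1]'

```text
t: 10.45
position: [0.4604, -0.0037, 0.0709]
tcp_rot: [-0.0, 0.036, 0.999, 0.0]
force: [-0.8, 1.4, -5.7]
grip_width: 0.0241
gripper_force: 30.0
```

step_arm --angular '[[0,0,0],[0,0,0],[0,0,0],[0,0,0],[0,0,0],[0,0,0],[0,0,0],[0,0,0]]' --linear '[[0,0,0],[0,0,0],[0,0,0],[0,0,0],[0,0,0],[0,0,0],[0,0,0],[0,0,0]]' --grip '[0.3,0,-0.3,-0.5,-0.5,-0.5,-0.5,-0.5]'

```text
t: 11.45
position: [0.4605, -0.0038, 0.0708]
tcp_rot: [0.0, 0.036, 0.999, -0.0]
force: [0.4, 0.1, 1.4]
grip_width: 0.0695
gripper_force: 0.0
```

step_arm --angular '[[0,0,0],[0,0,0],[0,0,0],[0,0,0],[0,0,0],[0,0,0],[0,0,0],[0,0,0]]' --linear '[[0,0,-0.1],[0,0,-0.2],[0,0,-0.35],[0,0,-0.5],[0,0,-0.65],[0,0,-0.8],[0,0,-0.9],[0,0,-0.95]]' --grip '[-0.5,-0.5,-0.5,-0.5,-0.5,-0.5,-0.5,-0.5]'

```text
t: 12.45
position: [0.4606, -0.0038, 0.1858]
tcp_rot: [0.001, 0.036, 0.999, 0.0]
force: [-0.3, -0.6, 0.3]
grip_width: 0.0695
gripper_force: 0.0
```

```bash
python3 - <<'E'
from h import *
c=cam("wrist","pics/w2.png"); o=np.array([.4634,.0357]);n=o-[.003,.04]
px=[(x,y) for y in range(0,480,2) for x in range(0,640,2) if c["depth"][y,x]>0]
P=bydepth(c,px); k=(P[:,2]>.05)&(P[:,2]<.1)&(abs(P[:,0]-n[0])<.018)&(abs(P[:,1]-n[1])<.02)
Q=P[k];print(n,k.sum(),(Q.min(0)+Q.max(0))/2,np.percentile(Q[:,2],[10,50,90]),Q.min(0),Q.max(0))
t=Q[Q[:,2]>.064]; print((t.min(0)+t.max(0))/2)
E
```

```text
[ 0.4604 -0.0043] 328 [ 0.46010925 -0.00321578  0.06173981] [0.06163388 0.07017733 0.07153896] [ 0.44715422 -0.01593763  0.05070043] [0.47306429 0.00950608 0.07277918]
[ 0.46010925 -0.00330191  0.0684136 ]
```

View pics/w2.png

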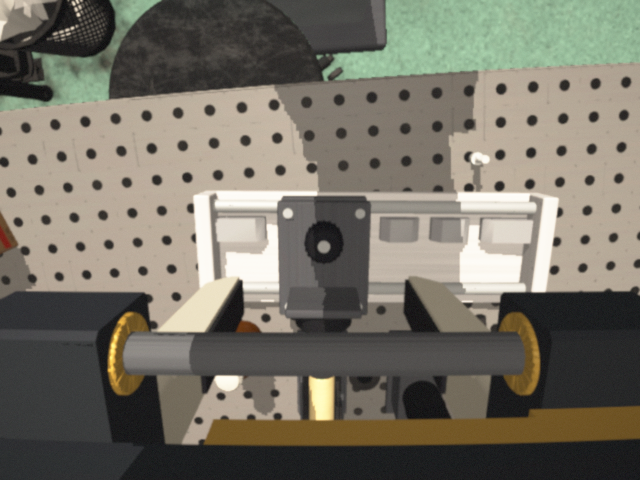

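The wrist picture shows the knob at (323,243), with the laser at (322,395) directly behind it. The knob's top is at 0.071 m, which is fully down, and the shift was about 39–40 mm.

```bash
python3 -c "
from cell import bot
print(bot.hand_in())"
```

```text
the job is handed in; nothing more can be done
None
```

I moved the carriage one notch toward the laser (−y), so the sensor head faces it. The pin is fully down in that notch, the gripper is clear, and the job is handed in at about 12.5 s.

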